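# Complete the reagent row on the bottle tray

### The arm

A 6-joint arm with a two-finger parallel gripper is mounted at the origin on a cart in front of the work surface, level with it; the furniture and walls round the work are solid. World frame = base frame: x ahead of the robot, y to its left, z up, the work surface at z = 0. Lengths are in mm, angles in rad, forces in N, time in s.
With the tool pointing down it reaches from about 275 to 1000 mm from the base axis. Payload 8.4 kg.
Tool frame: the origin (TCP) lies at the very end of the fingers, on their centre line; the grasp point (between the pads) lies 19 mm behind it; z points along the fingers, y is the line along which they close (so a half turn about z gives the same grasp; the last joint's range is limited). The gripper opens to 85 mm and grips with 20 to 120 N. Pads are 22 mm wide; open, the fingers measure 114 mm over their backs; the gripper's body (76 mm by 85 mm) begins 54 mm behind the grasp point. The pads swing forward as they close: fully open they stand 13 mm farther back than shut.
Start: joints at [-1.187, 0.353, 1.633, -0, 1.155, -0.002], TCP at [235.187, -579.064, 231.281] pointing down, gripper open.
Joint ranges: [-2.63, 2.63], [-0.92, 2.1], [0.06, 2.66], [-1.3, 4.44], [0, 2.69], [-3.02, 3.02]. Speed limits (rad/s): [2.22, 2.22, 2.79, 3.14, 3.14, 3.14].

### API

Orientations are given as [roll, pitch, yaw] about the fixed x, y, z axes, in that order (R = Rz(yaw) Ry(pitch) Rx(roll)).
In Python, from rig import sensors, grab_frame, camera_params, order gives the robot as it stands. The module is installed in compiled form; this text tells all that it offers.
- The arm moves only by the tool move_arm, never from a script. Its argument "motion" is a list of rows, each a list of 7 numbers: the turn, a rotation vector about the tool's x, y, z in normalised numbers (1 is 2 rad), then the shift along the tool's x, y, z in a scale on which 1.0 is 0.5 m, then the finger opening in m, from 0 to 0.0854. A call has 1 to 8 rows; each row is the pose to reach, as a shift and turn from the pose commanded when the call began, along the tool's axes at that moment; what a row does not reach only later rows make up. A row lasts 1/8 s, in which the tool goes at most 62.5 mm and 10.7 degrees, less where a joint would pass 70% of its speed; a pose out of reach is approached as far as the arm can. A call with a gripper value outside its range is refused whole. The fingers move at their own pace and stop on an object; "grip_force" is the grip in N (left out, the last holds). Time passes only in rows, so rows that repeat a pose let the fingers close. It gives the time, the measured TCP pose, the force, the opening and the grip force at its end, in the units of the state.
- sensors.sense(): the state, without advancing time (a new reading comes with each control period).
- grab_frame(name): name is "scene" or "top"; returns (picture, depth): 480x640x3 uint8, red, green, blue; 480x640 float32, mm along the optical axis (not along the pixel's ray), 0 where there is no reading.
- camera_params(name): a dict with "camera_matrix" (3x3 intrinsics, pixels), "k1" (the pictures are not rectified: a ray, as slopes to the right and down, at radius r is drawn at 1 + k1 r^2 times it, then the intrinsics apply), "world_from_camera" (4x4, takes a point from camera to world coordinates). Camera axes: x right, y down, z forward; pixel columns grow to the right and rows downward; lengths in mm; the calibration is good to about 2 mm. A picture is of the moment at which its call begins. camera_params takes no time and is no camera call.
- order.sign_off(): hands the job in; it is judged then, once.
The state is a dict: "clock": time; "qpos": joint angles; "qvel": joint speeds; "joint_efforts": joint torques, N m; "eef_pos": TCP position; "tcp_rot": TCP orientation; "contact_force": force on the tool from outside, world axes, zero at the start; "wrist_torque": the same for the moment, N m; "opening": opening from 0.0 (shut) to 1.0 (fully open); "grasp_force": force on a finger pad.
Only numpy, scipy, OpenCV 4.12 (cv2) and the standard library are available. Lean on these libraries where they do the work, as an engineer would, in place of code of your own. Each camera call takes 0.05 s, during which the arm holds its last target. There are 200 camera calls.

### The job

Complete the reagent row on the grey five-place tray, which has the white plastic bottle at one end and the large beaker at the other: stand the brown bottle in the place next to the white bottle, the clear bottle in the place next to the large beaker, and the small beaker in the middle place, between the two. Cover the small beaker with the petri dish, laid flat on its rim and centred. Everything stands upright, down in its recess; leave the white bottle and the large beaker in their places and tip nothing over.

Things in the scene. Friction and masses are not known exactly. Their poses are not given: they have to be found in the camera images.
- tray: Grey plastic bottle tray, 92 x 444 x 10 mm, fixed on the bench, with five equal round recesses in one straight row, 88 mm from centre to centre. Origin: centre of its underside, below the middle recess; its y axis runs along the row, z up. The two end recesses (176 mm either side of the middle along y) are occupied, by the white bottle and the large beaker; which is at which end varies.
- tray_hole1 (a point): Tray place beside the middle one on the tray's +y side, empty at the start: round recess, 76 mm wide and 5 mm deep; the point is the centre of its mouth, level with the tray's top (10 mm above the bench), so its floor is 5 mm below the point. Axes as the tray's.
- tray_hole2 (a point): Middle place of the tray, empty at the start: round recess, 76 mm wide and 5 mm deep; the point is the centre of its mouth, level with the tray's top (10 mm above the bench), so its floor is 5 mm below the point. Axes as the tray's.
- tray_hole3 (a point): Tray place beside the middle one on the tray's -y side, empty at the start: round recess, 76 mm wide and 5 mm deep; the point is the centre of its mouth, level with the tray's top (10 mm above the bench), so its floor is 5 mm below the point. Axes as the tray's.
- white_bottle: White plastic reagent bottle with a white screw cap, 52 mm across, 112 mm high, loose, standing in one end recess of the tray; stays there. Origin: centre of its underside; z along its axis, up.
- large_beaker: Large clear glass beaker, 70 mm across, 90 mm high, empty, loose, standing in the other end recess of the tray; stays there. Origin: centre of its underside; z along its axis, up. A fixed pipette stand, about 0.4 m high, stands beyond the work at the back right (x above 0.69, y about -0.25): keep the arm clear of it.
- brown_bottle: Brown glass reagent bottle with a black cap, the largest bottle: 64 mm across, 137 mm high, 0.42 kg (varies); the body is straight from about 10 to 80 mm above the underside, then narrows to the neck. Loose on the bench. Origin: centre of its underside; z along its axis, up.
- clear_bottle: Clear glass reagent bottle with a blue cap: 60 mm across, 127 mm high, 0.36 kg (varies); the body is straight from about 10 to 75 mm above the underside, then narrows. Loose on the bench. Origin: centre of its underside; z along its axis, up.
- small_beaker: Small clear glass beaker, 54 mm across at the rim (46 mm at the foot), 70 mm high, empty, 0.05 kg, loose on the bench. Origin: centre of its underside; z along its axis, up.
- dish: Flat round petri dish with its lid on (one piece), pink filling, 60 mm across, 14 mm high, 16 g, loose on the bench; it is wider than the small beaker's rim and lies on it. Origin: centre of its underside; z along its axis, up.
Not all that is in view belongs to the job. What is shaped like the clear_bottle but green or red is not meant.

How it is judged (in metres and radians):
At the end, for the whole second after the job is handed in: Brown bottle next to the white bottle, clear bottle next to the large beaker, small beaker in the middle: each upright, down in its recess, within 15 mm of its centre; dish flat on the small beaker within 12 mm of its axis; end vessels within 25 mm of their start; all released, at rest (((horizontal distance between white_bottle and tray_hole1 below 0.11 m and horizontal distance between brown_bottle and tray_hole1 below 0.015 m and z of brown_bottle in the frame of tray_hole1 below -0.002 m and horizontal distance between clear_bottle and tray_hole3 below 0.015 m and z of clear_bottle in the frame of tray_hole3 below -0.002 m) or (horizontal distance between white_bottle and tray_hole3 below 0.11 m and horizontal distance between brown_bottle and tray_hole3 below 0.015 m and z of brown_bottle in the frame of tray_hole3 below -0.002 m and horizontal distance between clear_bottle and tray_hole1 below 0.015 m and z of clear_bottle in the frame of tray_hole1 below -0.002 m)) and horizontal distance between small_beaker and tray_hole2 below 0.015 m and z of small_beaker in the frame of tray_hole2 below -0.002 m and horizontal distance between dish and small_beaker below 0.012 m and z of dish in the frame of small_beaker between 0.066 and 0.074 m and angle between each of brown_bottle, clear_bottle, small_beaker, dish, white_bottle, large_beaker's own z axis and vertical below 0.1 rad and linear speed of each of brown_bottle, clear_bottle, small_beaker, dish below 0.02 m/s and contact force between the fingers and brown_bottle below 0.1 N and contact force between the fingers and clear_bottle below 0.1 N and contact force between the fingers and small_beaker below 0.1 N and contact force between the fingers and dish below 0.1 N and distance of each of white_bottle, large_beaker from where it was at the start of the episode below 0.025 m); the robot touches nothing.
It fails at once if a bottle or beaker is tipped over (angle between any of brown_bottle, clear_bottle, small_beaker, white_bottle, large_beaker's own z axis and vertical above 0.7 rad).
It fails at once if the white bottle or the large beaker is taken or pushed from its place (distance of any of white_bottle, large_beaker from where it was at the start of the episode above 0.03 m).
It also fails if it takes over 112 s, if anything falls off the work surface, if the arm or the gripper's body presses on something with over 40 N, if the wrist force passes 120 N, or if a joint passes its speed limit or range.

## Working session

There is one attempt and no reset: what is moved stays moved. The work goes in short steps, Python scripts to look and compute and a tool call to move; the robot and the scene stay as the last step left them, time stands still between calls to the robot, and variables do not carry over. Pictures are saved under pics/ and viewed, at most 14 in all, crops included, and the job is handed in when it is done.

Besides the shell and the picture viewer there is one more tool, called after "Call:" by a JSON object that holds its "fn" and its "kwargs". move_arm: Moves the arm, as the interface text tells. Its arguments: {"type":"object","properties":{"motion":{"type":"array","items":{"type":"array","items":{"type":"number"}}},"grip_force":{"type":"number"}},"required":["motion"]}

```bash
mkdir -p pics; cat > h.py <<'E'
import numpy as np, cv2
from rig import sensors, grab_frame, camera_params, order
def grab(n):
    p,d=grab_frame(n); return p,d
def cloud(n,d):
    c=camera_params(n);K=np.array(c["camera_matrix"],float);T=np.array(c["world_from_camera"],float)
    v,u=np.mgrid[0:480,0:640]
    dist=np.array([c["k1"],0,0,0,0],float)
    s=cv2.undistortPoints(np.stack([u.ravel(),v.ravel()],1).astype(float)[:,None],K,dist)[:,0].reshape(480,640,2)
    P=np.dstack([s[...,0]*d,s[...,1]*d,d])
    W=P@T[:3,:3].T+T[:3,3]
    W[d<=0]=np.nan
    return W
def save(n,p): cv2.imwrite(n,p[...,::-1])
E
python3 - <<'E'
from h import *
for n in("scene","top"):
    p,d=grab(n);save(f"pics/{n}0.png",p);np.savez(f"{n}0",p=p,d=d)
    c=camera_params(n);print(n,np.round(c["camera_matrix"],1).tolist(),c["k1"],np.round(c["world_from_camera"],3).tolist())
s=sensors.sense();print(s)
E
```

```text
scene [[478.3, 0.0, 318.6], [0.0, 478.3, 234.2], [0.0, 0.0, 1.0]] -0.12151001171462228 [[-0.682, -0.517, 0.517, -153.159], [-0.731, 0.477, -0.488, 665.774], [0.006, -0.711, -0.703, 991.311], [0.0, 0.0, 0.0, 1.0]]
top [[539.5, 0.0, 319.5], [0.0, 539.5, 236.6], [0.0, 0.0, 1.0]] 0.04789559401070572 [[0.019, -0.998, 0.067, 415.969], [-0.999, -0.02, -0.029, 27.597], [0.03, -0.066, -0.997, 1216.123], [0.0, 0.0, 0.0, 1.0]]
{'clock': 0.1, 'qpos': array([-1.18737955e+00,  3.53595020e-01,  1.63404990e+00,  1.26813464e-05,
        1.15520092e+00, -2.38111980e-03]), 'qvel': array([ 0.00012313, -0.00286435, -0.00071088, -0.00146705,  0.00210919,
       -0.00107927]), 'joint_efforts': array([-4.92017170e-04, -6.06360698e+01, -3.42820501e+01,  1.89556360e-06,
        4.00856356e-03, -3.51372273e-05]), 'eef_pos': array([ 235.04298189, -578.66342659,  230.63090218]), 'tcp_rot': array([-3.14033950e+00, -1.45793851e-05,  3.85792757e-01]), 'contact_force': array([-0.95324246, -0.16583197, -0.32726812]), 'wrist_torque': array([-0.02689492, -0.00403877, -0.04532621]), 'grasp_force': 0.0, 'opening': 1.0018822429130696}
```

View pics/scene0.png

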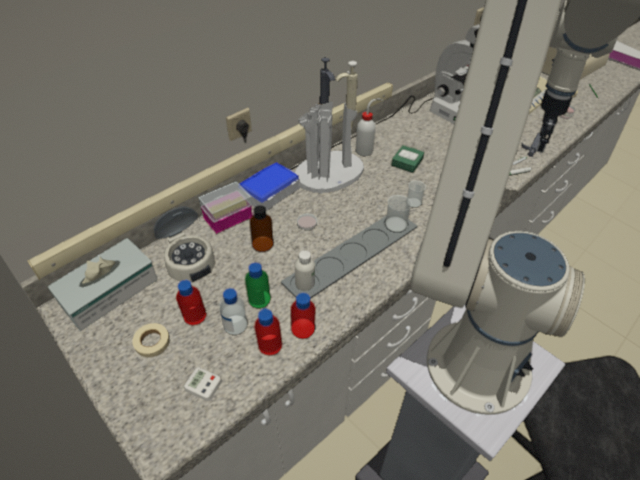

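View pics/top0.png

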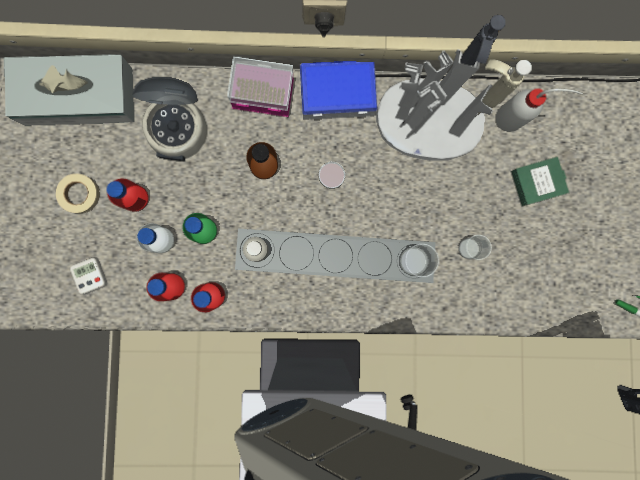

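```bash
cat >> h.py <<'E'
def plane(n,uv,z):
    c=camera_params(n);K=np.array(c["camera_matrix"],float);T=np.array(c["world_from_camera"],float)
    s=cv2.undistortPoints(np.array(uv,float).reshape(-1,1,2),K,np.array([c["k1"],0,0,0,0],float))[:,0]
    r=np.c_[s,np.ones(len(s))]@T[:3,:3].T
    return T[:3,3]+r*((z-T[2,3])/r[:,2])[:,None]
def ortho(n,p,z,x0,x1,y0,y1,k=1.):
    "rectify picture onto plane z: rows=-x, cols=-y, k px/mm"
    X,Y=np.meshgrid(np.arange(x1,x0,-1/k),np.arange(y1,y0,-1/k),indexing='ij')
    c=camera_params(n);T=np.linalg.inv(np.array(c["world_from_camera"],float))
    P=np.stack([X.ravel(),Y.ravel(),np.full(X.size,float(z))],1)
    q,_=cv2.projectPoints(P,cv2.Rodrigues(T[:3,:3])[0],T[:3,3],np.array(c["camera_matrix"],float),np.array([c["k1"],0,0,0,0],float))
    q=q.reshape(*X.shape,2).astype(np.float32)
    return cv2.remap(p,q[...,0],q[...,1],cv2.INTER_CUBIC)
E
python3 - <<'E'
from h import *
f=np.load("top0.npz");p,d=f["p"],f["d"];W=cloud("top",d)
hsv=cv2.cvtColor(p,cv2.COLOR_RGB2HSV)
def stat(name,box,zlo,zhi):
    u0,u1,v0,v1=box;w=W[v0:v1,u0:u1].reshape(-1,3);m=(w[:,2]>zlo)&(w[:,2]<zhi);w=w[m]
    if len(w)>5:
        (c,r)=cv2.minEnclosingCircle(w[:,:2].astype(np.float32))
        print(name,len(w),"med",np.median(w,0).round(1),"circ",np.round(c,1),round(r,1))
stat("brown cap",(240,285,135,185),130,145)
stat("clear cap",(135,178,220,258),120,135)
stat("green cap",(180,220,210,245),120,135)
stat("redA cap",(100,152,175,215),120,135)
stat("redB",(145,188,268,305),120,135)
stat("redC",(188,230,280,315),120,135)
stat("white cap",(238,275,230,270),105,118)
stat("dish",(315,350,158,192),9,20)
stat("small rim",(455,495,230,265),60,78)
stat("large rim",(395,442,238,280),80,98)
stat("bench",(500,560,230,300),-30,30)
# tray mask
m=(W[...,2]>6)&(W[...,2]<14)&(np.indices(d.shape)[0]>225)&(np.indices(d.shape)[0]<290)&(np.indices(d.shape)[1]>228)&(np.indices(d.shape)[1]<445)
w=W[m];print("tray",cv2.minAreaRect(w[:,:2].astype(np.float32)),np.median(w[:,2]))
o=ortho("top",p,10,320,500,-300,340,1.25);save("pics/a.png",o)
t=p[205:270,125:235];t=cv2.resize(t,None,fx=4,fy=4,interpolation=cv2.INTER_CUBIC)
b=p[225:285,390:500];b=cv2.resize(b,None,fx=4,fy=4,interpolation=cv2.INTER_CUBIC)
C=np.zeros((225+260+0,800,3),np.uint8)
C[:225]=o[:225,:800];C[225:485,:400]=t[:,:400];C[225:465,400:]=b[:,:400]
save("pics/b.png",C)
print(o.shape)
E
```

```text
brown cap 232 med [656.3 119.8 136.3] circ [656.1 120.3] 17.2
clear cap 214 med [484.3 344.2 125.8] circ [483.8 344.8] 16.6
green cap 214 med [507.6 250.9 125.9] circ [507.6 251.4] 16.6
redA cap 229 med [575.6 408.4 125.4] circ [575.1 408.4] 17.7
redB 222 med [383.4 320.8 125.7] circ [383.1 321. ] 16.6
redC 213 med [359.5 228.2 126.1] circ [359.7 228.5] 16.3
white cap 131 med [463.5 129.  116. ] circ [463.3 129.8] 14.6
dish 552 med [636.1 -30.6  14.1] circ [636.8 -30.9] 30.5
small rim 156 med [ 478.3 -355.8   68.4] circ [ 478. -347.] 27.2
large rim 217 med [ 446.8 -232.8   93.1] circ [ 446.9 -218.6] 35.2
bench 4181 med [ 4.434e+02 -4.835e+02  4.000e-01] circ [ 443.8 -482.7] 103.8
tray ((451.3483581542969, -46.31190490722656), (140.4799346923828, 470.6582336425781), 1.3365639448165894) 9.068528372110222
(225, 800, 3)
```

View pics/b.png

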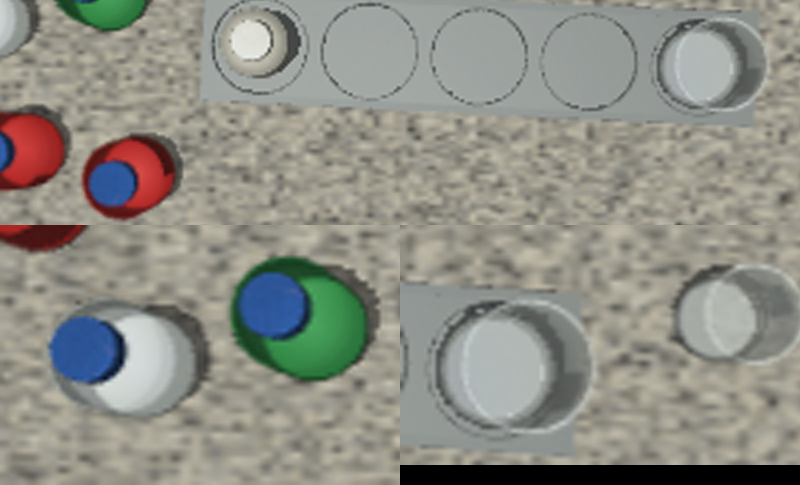

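The clear bottle is the whitish one at top px (155,238). The lookalikes are green at (200,228) and red at (127,194), (166,287) and (208,297). The crop confirms the choice. The white bottle is at the +y end, so brown goes to hole1, about (459,44), clear to hole3, about (451,-131), and the small beaker to hole2, about (455,-44).

I'll grip the bottles by their caps, because the gripper body would hit the cap if I gripped the straight part from above. First I turn the tool so it closes along x.

Units first: shifts go in shares of 0.5 m and turns go in shares of 2 rad. So 0.258 m / 0.5 = 0.516, -0.019 m / 0.5 = -0.038, -1.185 rad / 2 = -0.5925.

Call:
{"fn": "move_arm", "kwargs": {"motion": [[0, 0, -0.085, 0.074, -0.056, -0.006, 0.085], [0, 0, -0.17, 0.148, -0.112, -0.012, 0.085], [0, 0, -0.255, 0.222, -0.168, -0.018, 0.085], [0, 0, -0.34, 0.296, -0.224, -0.022, 0.085], [0, 0, -0.425, 0.37, -0.28, -0.028, 0.085], [0, 0, -0.51, 0.444, -0.336, -0.034, 0.085], [0, 0, -0.5925, 0.516, -0.392, -0.038, 0.085], [0, 0, -0.5925, 0.516, -0.392, -0.038, 0.085]], "grip_force": 60}}

```text
clock: 1.1
eef_pos: [401.5, -298.1, 250.3]
tcp_rot: [3.141, -0.001, 1.576]
contact_force: [-0.1, -0.8, 0.5]
opening: 0.995
grasp_force: 0.0
```

Converted, 0.42 m / 0.5 = 0.84, 0.37 m / 0.5 = 0.74.

Call:
{"fn": "move_arm", "kwargs": {"motion": [[0, 0, 0, 0.1, 0.064, 0, 0.085], [0, 0, 0, 0.2, 0.128, 0, 0.085], [0, 0, 0, 0.31, 0.192, 0, 0.085], [0, 0, 0, 0.42, 0.256, 0, 0.085], [0, 0, 0, 0.53, 0.32, 0, 0.085], [0, 0, 0, 0.64, 0.384, 0, 0.085], [0, 0, 0, 0.74, 0.448, 0, 0.085], [0, 0, 0, 0.84, 0.512, 0.1, 0.085]]}}

```text
clock: 2.1
eef_pos: [653.3, 110.8, 212.8]
tcp_rot: [3.135, -0.001, 1.57]
contact_force: [0.4, -1.2, 0.2]
opening: 0.995
grasp_force: 0.0
```

```bash
python3 - <<'E'
from h import *
s=sensors.sense();print(s["eef_pos"].round(1),s["tcp_rot"].round(4),s["qpos"].round(3))
p,d=grab("scene");W=cloud("scene",d)
m=(np.hypot(W[...,0]-s["eef_pos"][0],W[...,1]-s["eef_pos"][1])<70)&(W[...,2]>150)
w=W[m];print("lowest finger z",np.sort(w[:,2])[:10].round(1), "brown cap",)
v,u=np.where(m);print(u.min(),u.max(),v.min(),v.max())
c=p[max(0,v.min()):v.max()+60,max(0,u.min()-30):u.max()+30];c=c[-200:];save("pics/g1.png",cv2.resize(c,None,fx=3,fy=3)[:600,:800])
E
```

```text
[653.3 110.8 212.8] [ 3.1351e+00 -8.0000e-04  1.5697e+00] [ 0.166  0.424  1.57  -0.     1.141  0.167]
lowest finger z [225.  225.5 225.8 226.8 227.5 227.8 228.8 229.  229.3 229.7] brown cap
216 280 24 191
```

View pics/g1.png

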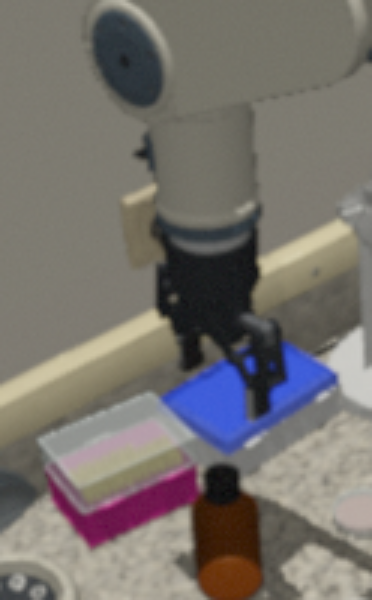

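The picture shows the open gripper above and behind the brown bottle, whose black cap is clear of everything. The open tips sit about 12 mm behind the TCP, so the TCP is the shut tip. Next I descend to the cap.

Converted, 0.086 m / 0.5 = 0.172, 0.066 m / 0.5 = 0.132.

Call:
{"fn": "move_arm", "kwargs": {"motion": [[0, 0, 0, 0, 0, 0, 0.07], [0, 0, 0, 0, 0, 0.044, 0.07], [0, 0, 0, 0, 0, 0.088, 0.07], [0, 0, 0, 0, 0, 0.132, 0.07], [0, 0, 0, 0, 0, 0.172, 0.07], [0, 0, 0, 0, 0, 0.172, 0.07], [0, 0, 0, 0, 0, 0.172, 0.02], [0, 0, 0, 0, 0, 0.172, 0.02]]}}

```text
clock: 3.15
eef_pos: [650.6, 109.1, 125.8]
tcp_rot: [3.14, -0.0, 1.571]
contact_force: [0.2, 0.3, 0.2]
opening: 0.404
grasp_force: 0.4
```

Call:
{"fn": "move_arm", "kwargs": {"motion": [[0, 0, 0, 0, 0, 0, 0.02], [0, 0, 0, 0, 0, 0, 0.02], [0, 0, 0, 0, 0, 0, 0.02], [0, 0, 0, 0, 0, 0, 0.02]]}}

```text
clock: 3.65
eef_pos: [651.0, 109.2, 126.3]
tcp_rot: [3.139, -0.0, 1.571]
contact_force: [-0.1, -0.9, 4.8]
opening: 0.351
grasp_force: 58.5
```

The last step of the previous move fell short, so the grip is 11 mm off centre along the pad. I'll open and regrip.

Converted, 0.012 m / 0.5 = 0.024, 0.011 m / 0.5 = 0.022.

Call:
{"fn": "move_arm", "kwargs": {"motion": [[0, 0, 0, 0, 0, 0, 0.07], [0, 0, 0, 0, 0, 0, 0.07], [0, 0, 0, 0, 0, 0, 0.07], [0, 0, 0, 0.01, 0.004, 0.01, 0.07], [0, 0, 0, 0.022, 0.01, 0.024, 0.07], [0, 0, 0, 0.022, 0.01, 0.024, 0.07], [0, 0, 0, 0.022, 0.01, 0.024, 0.07]]}}

```text
clock: 4.53
eef_pos: [654.7, 120.2, 112.3]
tcp_rot: [-3.141, 0.0, 1.571]
contact_force: [-0.5, 0.7, 0.0]
opening: 0.818
grasp_force: 0.0
```

```bash
python3 - <<'E'
from h import *
s=sensors.sense();print(s["eef_pos"].round(1))
p,d=grab("top");W=cloud("top",d)
m=(np.hypot(W[...,0]-656,W[...,1]-120)<60)&(abs(W[...,2]-60)<25)  # visible body part
w=W[m];print(len(w),np.median(w,0).round(1))
p,d=grab("scene");save("pics/g2.png",cv2.resize(p[120:270,190:390],None,fx=4,fy=4))
E
```

```text
[654.7 120.2 112.3]
0 [nan nan nan]
  return _methods._mean(a, axis=axis, dtype=dtype,
  ret = um.true_divide(
```

View pics/g2.png

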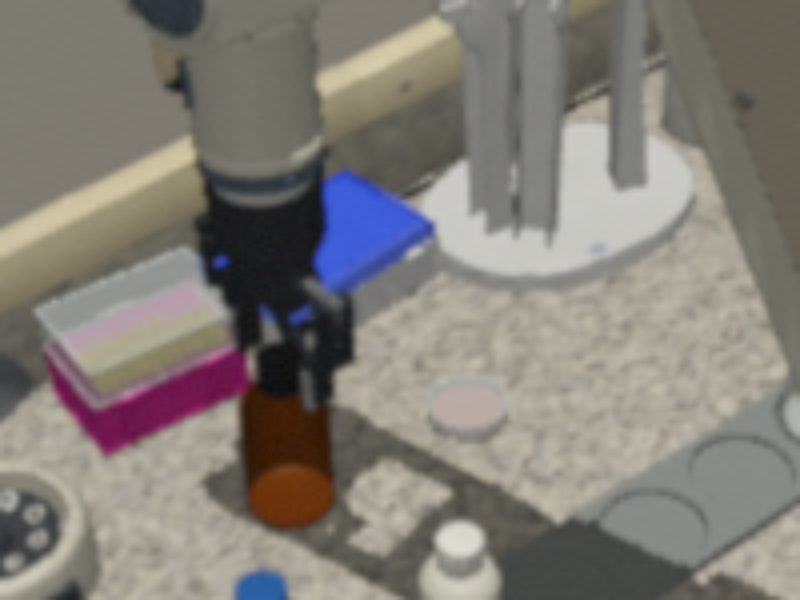

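The brown bottle is still upright and the fingers straddle its cap, around px (280,370) in the crop. Next I close and lift 180 mm.

Call:
{"fn": "move_arm", "kwargs": {"motion": [[0, 0, 0, 0, 0, 0, 0.02], [0, 0, 0, 0, 0, 0, 0.02], [0, 0, 0, 0, 0, 0, 0.02], [0, 0, 0, 0, 0, 0, 0.02], [0, 0, 0, 0, 0, 0, 0.02], [0, 0, 0, 0, 0, 0, 0.02]], "grip_force": 80}}

```text
clock: 5.38
eef_pos: [655.4, 120.1, 113.4]
tcp_rot: [3.14, -0.0, 1.571]
contact_force: [0.9, -0.7, 5.5]
opening: 0.425
grasp_force: 72.9
```

Converted, -0.17 m / 0.5 = -0.34, -0.15 m / 0.5 = -0.3.

Call:
{"fn": "move_arm", "kwargs": {"motion": [[0, 0, 0, 0, 0, -0.02, 0.02], [0, 0, 0, 0, 0, -0.06, 0.02], [0, 0, 0, 0, 0, -0.12, 0.02], [0, 0, 0, 0, 0, -0.18, 0.02], [0, 0, 0, 0, 0, -0.24, 0.02], [0, 0, 0, 0, 0, -0.3, 0.02], [0, 0, 0, 0, 0, -0.34, 0.02], [0, 0, 0, 0, 0, -0.34, 0.02]]}}

```text
clock: 6.38
eef_pos: [655.5, 120.2, 284.6]
tcp_rot: [3.139, -0.001, 1.571]
contact_force: [-0.4, -0.2, -4.7]
opening: 0.427
grasp_force: 71.9
```

Converted, -0.196 m / 0.5 = -0.392, -0.18 m / 0.5 = -0.36.

Call:
{"fn": "move_arm", "kwargs": {"motion": [[0, 0, 0, -0.02, -0.04, 0, 0.02], [0, 0, 0, -0.04, -0.12, 0, 0.02], [0, 0, 0, -0.07, -0.2, 0, 0.02], [0, 0, 0, -0.1, -0.28, 0, 0.02], [0, 0, 0, -0.13, -0.36, 0, 0.02], [0, 0, 0, -0.152, -0.392, 0, 0.02], [0, 0, 0, -0.152, -0.392, 0, 0.02], [0, 0, 0, -0.152, -0.392, 0, 0.02]]}}

```text
clock: 7.38
eef_pos: [459.8, 44.3, 282.5]
tcp_rot: [3.141, -0.0, 1.571]
contact_force: [1.7, -1.1, -4.1]
opening: 0.405
grasp_force: 71.2
```

```bash
python3 - <<'E'
from h import *
s=sensors.sense();print(s["eef_pos"].round(1))
p,d=grab("scene");save("pics/g3.png",cv2.resize(p[60:310,180:430],None,fx=2.4,fy=2.4))
E
```

```text
[459.8  44.3 282.5]
```

View pics/g3.png

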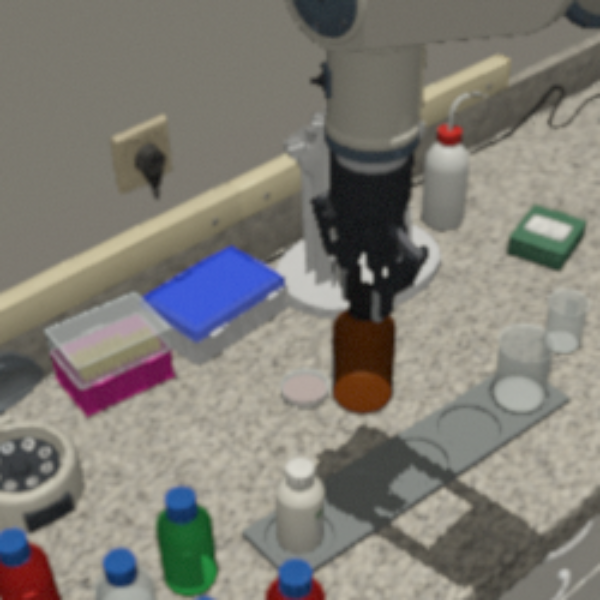

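The bottle hangs upright over the tray beside the white bottle (tray spot at about px (360,480)). Next I lower it 164 mm, with the last stretch slow.

Converted, 0.16 m / 0.5 = 0.32, 0.156 m / 0.5 = 0.312.

Call:
{"fn": "move_arm", "kwargs": {"motion": [[0, 0, 0, 0, 0, 0.04, 0.02], [0, 0, 0, 0, 0, 0.11, 0.02], [0, 0, 0, 0, 0, 0.18, 0.02], [0, 0, 0, 0, 0, 0.24, 0.02], [0, 0, 0, 0, 0, 0.29, 0.02], [0, 0, 0, 0, 0, 0.312, 0.02], [0, 0, 0, 0, 0, 0.32, 0.02], [0, 0, 0, 0, 0, 0.32, 0.02]]}}

```text
clock: 8.43
eef_pos: [459.4, 44.2, 123.0]
tcp_rot: [3.141, -0.0, 1.571]
contact_force: [0.4, 1.0, -4.9]
opening: 0.404
grasp_force: 71.9
```

Converted, 0.004 m / 0.5 = 0.008, 0.002 m / 0.5 = 0.004.

Call:
{"fn": "move_arm", "kwargs": {"motion": [[0, 0, 0, 0, 0, 0.004, 0.02], [0, 0, 0, 0, 0, 0.008, 0.02], [0, 0, 0, 0, 0, 0.008, 0.02]]}}

```text
clock: 8.8
eef_pos: [460.0, 43.9, 120.2]
tcp_rot: [3.139, 0.0, 1.571]
contact_force: [-0.7, -2.8, 11.8]
opening: 0.407
grasp_force: 77.1
```

Contact, with the force now pushing up, so the bottle is seated. I release and rise.

Converted, -0.11 m / 0.5 = -0.22, -0.09 m / 0.5 = -0.18.

Call:
{"fn": "move_arm", "kwargs": {"motion": [[0, 0, 0, 0, 0, 0, 0.04], [0, 0, 0, 0, 0, 0, 0.06], [0, 0, 0, 0, 0, 0, 0.07], [0, 0, 0, 0, 0, 0, 0.07], [0, 0, 0, 0, 0, -0.04, 0.07], [0, 0, 0, 0, 0, -0.1, 0.07], [0, 0, 0, 0, 0, -0.18, 0.07], [0, 0, 0, 0, 0, -0.22, 0.07]]}}

```text
clock: 9.8
eef_pos: [459.4, 44.2, 230.5]
tcp_rot: [3.139, -0.0, 1.571]
contact_force: [0.3, 0.4, 0.2]
opening: 0.821
grasp_force: 0.0
```

Call:
{"fn": "move_arm", "kwargs": {"motion": [[0, 0, 0, 0.1, 0.008, 0, 0.07], [0, 0, 0, 0.2, 0.016, 0, 0.07], [0, 0, 0, 0.3, 0.024, 0, 0.07], [0, 0, 0, 0.4, 0.032, 0, 0.07], [0, 0, 0, 0.5, 0.04, 0, 0.07], [0, 0, 0, 0.6, 0.048, 0, 0.07], [0, 0, 0, 0.6, 0.048, 0, 0.07], [0, 0, 0, 0.6, 0.048, 0, 0.07]]}}

```text
clock: 10.8
eef_pos: [482.3, 343.6, 228.0]
tcp_rot: [-3.141, 0.001, 1.572]
contact_force: [0.8, 0.4, -0.4]
opening: 0.816
grasp_force: 0.0
```

```bash
cat >> h.py <<'E'
def circ(W,x,y,zlo,zhi,R=45):
    m=(np.hypot(W[...,0]-x,W[...,1]-y)<R)&(W[...,2]>zlo)&(W[...,2]<zhi);w=W[m]
    if len(w)<6: return None
    c,r=cv2.minEnclosingCircle(w[:,:2].astype(np.float32));return len(w),np.median(w,0).round(1),np.round(c,1),round(r,1)
E
python3 - <<'E'
from h import *
s=sensors.sense();print(s["eef_pos"].round(1))
p,d=grab("top");W=cloud("top",d)
print("brown",circ(W,459,44,130,150)); print("clear",circ(W,484,344,120,135));print("white",circ(W,463,130,105,125))
E
```

```text
[482.3 343.6 228. ]
brown (230, array([460.2,  41.4, 140.9]), array([460.7,  42.2]), 17.3)
clear (213, array([483. , 344.6, 125.9]), array([484.1, 344.4]), 16.4)
white (166, array([463.5, 129.1, 116. ]), array([464. , 129.9]), 14.7)
```

Brown is seated: its cap top rose by 4.6 mm and it is about 2 mm off centre. Now the clear bottle.

Converted, 0.125 m / 0.5 = 0.25, 0.115 m / 0.5 = 0.23.

Call:
{"fn": "move_arm", "kwargs": {"motion": [[0, 0, 0, 0, 0.002, 0.06, 0.07], [0, 0, 0, 0, 0.002, 0.12, 0.07], [0, 0, 0, 0, 0.002, 0.18, 0.07], [0, 0, 0, 0, 0.002, 0.23, 0.07], [0, 0, 0, 0, 0.002, 0.25, 0.07], [0, 0, 0, 0, 0.002, 0.25, 0.07], [0, 0, 0, 0, 0.002, 0.25, 0.07]]}}

```text
clock: 11.72
eef_pos: [484.4, 344.2, 104.7]
tcp_rot: [3.14, -0.001, 1.57]
contact_force: [-0.6, 0.1, -0.5]
opening: 0.818
grasp_force: 0.0
```

Call:
{"fn": "move_arm", "kwargs": {"motion": [[0, 0, 0, 0, 0, 0, 0.02], [0, 0, 0, 0, 0, 0, 0.02], [0, 0, 0, 0, 0, 0, 0.02], [0, 0, 0, 0, 0, 0, 0.02], [0, 0, 0, 0, 0, 0, 0.02], [0, 0, 0, 0, 0, 0, 0.02]]}}

```text
clock: 12.48
eef_pos: [483.8, 344.6, 104.8]
tcp_rot: [3.141, -0.001, 1.571]
contact_force: [-3.3, -0.1, 8.6]
opening: 0.4
grasp_force: 72.3
```

Converted, -0.21 m / 0.5 = -0.42, -0.19 m / 0.5 = -0.38.

Call:
{"fn": "move_arm", "kwargs": {"motion": [[0, 0, 0, 0, 0, -0.02, 0.02], [0, 0, 0, 0, 0, -0.06, 0.02], [0, 0, 0, 0, 0, -0.14, 0.02], [0, 0, 0, 0, 0, -0.22, 0.02], [0, 0, 0, 0, 0, -0.3, 0.02], [0, 0, 0, 0, 0, -0.38, 0.02], [0, 0, 0, 0, 0, -0.42, 0.02], [0, 0, 0, 0, 0, -0.42, 0.02]]}}

```text
clock: 13.48
eef_pos: [484.3, 344.5, 315.4]
tcp_rot: [3.139, -0.002, 1.571]
contact_force: [-0.5, 0.1, -3.3]
opening: 0.393
grasp_force: 71.1
```

Converted, -0.28 m / 0.5 = -0.56, -0.002 m / 0.5 = -0.004.

Call:
{"fn": "move_arm", "kwargs": {"motion": [[0, 0, 0, -0.04, -0.004, 0, 0.02], [0, 0, 0, -0.12, -0.01, 0, 0.02], [0, 0, 0, -0.2, -0.016, 0, 0.02], [0, 0, 0, -0.28, -0.022, 0, 0.02], [0, 0, 0, -0.36, -0.028, 0, 0.02], [0, 0, 0, -0.44, -0.034, 0, 0.02], [0, 0, 0, -0.52, -0.04, 0, 0.02], [0, 0, 0, -0.56, -0.046, 0, 0.02]]}}

```text
clock: 14.48
eef_pos: [459.0, 61.4, 312.1]
tcp_rot: [-3.139, 0.001, 1.569]
contact_force: [0.5, 0.4, -2.6]
opening: 0.394
grasp_force: 70.7
```

Converted, -0.195 m / 0.5 = -0.39, -0.185 m / 0.5 = -0.37.

Call:
{"fn": "move_arm", "kwargs": {"motion": [[0, 0, 0, -0.08, -0.004, 0, 0.02], [0, 0, 0, -0.16, -0.008, 0, 0.02], [0, 0, 0, -0.24, -0.012, 0, 0.02], [0, 0, 0, -0.32, -0.016, 0, 0.02], [0, 0, 0, -0.37, -0.02, 0, 0.02], [0, 0, 0, -0.39, -0.02, 0, 0.02], [0, 0, 0, -0.39, -0.02, 0, 0.02], [0, 0, 0, -0.39, -0.02, 0, 0.02]]}}

```text
clock: 15.48
eef_pos: [450.5, -130.2, 313.2]
tcp_rot: [-3.141, -0.001, 1.571]
contact_force: [0.7, 1.1, -3.0]
opening: 0.392
grasp_force: 70.8
```

```bash
python3 - <<'E'
from h import *
s=sensors.sense();print(s["eef_pos"].round(1))
E
```

```text
[ 450.5 -130.2  313.2]
```

Converted, 0.199 m / 0.5 = 0.398, -0.001 m / 0.5 = -0.002.

Call:
{"fn": "move_arm", "kwargs": {"motion": [[0, 0, 0, -0.002, 0, 0.04, 0.02], [0, 0, 0, -0.002, 0, 0.12, 0.02], [0, 0, 0, -0.002, 0, 0.2, 0.02], [0, 0, 0, -0.002, 0, 0.28, 0.02], [0, 0, 0, -0.002, 0, 0.35, 0.02], [0, 0, 0, -0.002, 0, 0.386, 0.02], [0, 0, 0, -0.002, 0, 0.398, 0.02], [0, 0, 0, -0.002, 0, 0.398, 0.02]]}}

```text
clock: 16.48
eef_pos: [451.0, -131.5, 114.7]
tcp_rot: [-3.142, -0.0, 1.572]
contact_force: [-0.4, 0.4, -1.2]
opening: 0.391
grasp_force: 71.1
```

Converted, 0.004 m / 0.5 = 0.008, 0.002 m / 0.5 = 0.004.

Call:
{"fn": "move_arm", "kwargs": {"motion": [[0, 0, 0, 0, 0, 0.004, 0.02], [0, 0, 0, 0, 0, 0.008, 0.02], [0, 0, 0, 0, 0, 0.008, 0.02]]}}

```text
clock: 16.85
eef_pos: [450.8, -132.0, 110.8]
tcp_rot: [3.141, 0.0, 1.571]
contact_force: [0.7, 0.6, -2.4]
opening: 0.396
grasp_force: 71.1
```

Converted, 0.001 m / 0.5 = 0.002.

Call:
{"fn": "move_arm", "kwargs": {"motion": [[0, 0, 0, 0, 0, 0.002, 0.02], [0, 0, 0, 0, 0, 0.002, 0.02]]}}

```text
clock: 17.1
eef_pos: [451.2, -132.4, 110.3]
tcp_rot: [3.141, 0.001, 1.571]
contact_force: [-1.1, -2.0, 6.2]
opening: 0.396
grasp_force: 73.8
```

Converted, -0.07 m / 0.5 = -0.14, -0.05 m / 0.5 = -0.1.

Call:
{"fn": "move_arm", "kwargs": {"motion": [[0, 0, 0, 0, 0, 0, 0.04], [0, 0, 0, 0, 0, 0, 0.06], [0, 0, 0, 0, 0, 0, 0.07], [0, 0, 0, 0, 0, 0, 0.07], [0, 0, 0, 0, 0, -0.04, 0.07], [0, 0, 0, 0, 0, -0.1, 0.07], [0, 0, 0, 0, 0, -0.14, 0.085], [0, 0, 0, 0, 0, -0.14, 0.085]]}}

```text
clock: 18.1
eef_pos: [451.7, -132.2, 180.8]
tcp_rot: [3.139, 0.001, 1.571]
contact_force: [-0.2, 0.4, 0.3]
opening: 0.997
grasp_force: 0.0
```

Converted, -0.215 m / 0.5 = -0.43, -0.2 m / 0.5 = -0.4.

Call:
{"fn": "move_arm", "kwargs": {"motion": [[0, 0, 0, -0.08, 0.01, 0, 0.085], [0, 0, 0, -0.16, 0.02, 0, 0.085], [0, 0, 0, -0.24, 0.03, 0, 0.085], [0, 0, 0, -0.32, 0.04, 0, 0.085], [0, 0, 0, -0.4, 0.05, 0, 0.085], [0, 0, 0, -0.43, 0.054, 0, 0.085], [0, 0, 0, -0.43, 0.054, 0, 0.085], [0, 0, 0, -0.43, 0.054, 0, 0.085]]}}

```text
clock: 19.1
eef_pos: [477.3, -345.5, 179.0]
tcp_rot: [-3.141, -0.001, 1.571]
contact_force: [-0.3, -0.1, -0.2]
opening: 0.997
grasp_force: 0.0
```

```bash
python3 - <<'E'
from h import *
s=sensors.sense();print(s["eef_pos"].round(1))
p,d=grab("top");W=cloud("top",d)
print("brown",circ(W,459,44,130,150)); print("clear",circ(W,451,-131,120,140));print("white",circ(W,463,130,105,125))
print("dish",circ(W,636,-31,9,20));print("large",circ(W,447,-219,80,98))
save("pics/t1.png",cv2.resize(p[190:300,220:520],None,fx=2.6,fy=2.6))
E
```

```text
[ 477.3 -345.5  179. ]
brown (230, array([460.2,  41.4, 141. ]), array([460.7,  42. ]), 17.2)
clear (215, array([ 452. , -134. ,  131.3]), array([ 452.5, -134.4]), 16.4)
white (166, array([463.5, 129.2, 116.1]), array([463.9, 130. ]), 14.8)
dish (542, array([637. , -31.8,  14.1]), array([636.8, -31. ]), 30.4)
large (211, array([ 447.5, -232.7,   93. ]), array([ 446.3, -218.6]), 35.1)
```

View pics/t1.png

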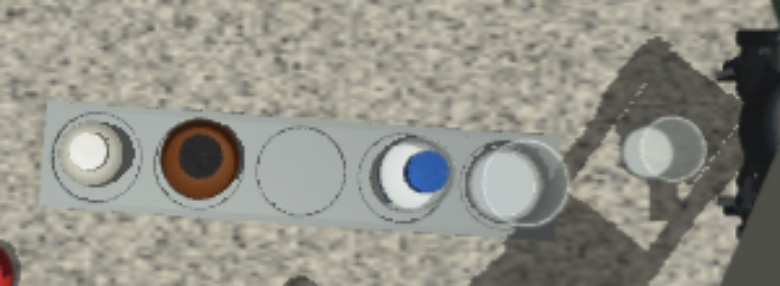

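Brown and clear are both seated, each cap about 5 mm higher than on the bench and under 4 mm off centre. The small beaker at crop px (665,150) still stands. Now I descend on it.

Converted, 0.154 m / 0.5 = 0.308, 0.145 m / 0.5 = 0.29.

Call:
{"fn": "move_arm", "kwargs": {"motion": [[0, 0, 0, 0, 0, 0.06, 0.085], [0, 0, 0, 0, 0, 0.12, 0.085], [0, 0, 0, 0, 0, 0.18, 0.085], [0, 0, 0, 0, 0, 0.24, 0.085], [0, 0, 0, 0, 0, 0.29, 0.085], [0, 0, 0, 0, 0, 0.308, 0.085], [0, 0, 0, 0, 0, 0.308, 0.085], [0, 0, 0, 0, 0, 0.308, 0.085]]}}

```text
clock: 20.15
eef_pos: [478.4, -347.1, 26.6]
tcp_rot: [3.14, 0.001, 1.571]
contact_force: [0.3, -0.5, -0.1]
opening: 0.995
grasp_force: 0.0
```

Call:
{"fn": "move_arm", "kwargs": {"motion": [[0, 0, 0, 0, 0, 0, 0.065], [0, 0, 0, 0, 0, 0, 0.058], [0, 0, 0, 0, 0, 0, 0.052], [0, 0, 0, 0, 0, 0, 0.045], [0, 0, 0, 0, 0, 0, 0.04], [0, 0, 0, 0, 0, 0, 0.04], [0, 0, 0, 0, 0, 0, 0.04]], "grip_force": 25}}

```text
clock: 21.02
eef_pos: [477.7, -347.1, 26.2]
tcp_rot: [3.141, 0.0, 1.571]
contact_force: [-2.0, -1.0, 6.6]
opening: 0.614
grasp_force: 25.0
```

Converted, -0.2 m / 0.5 = -0.4, -0.18 m / 0.5 = -0.36.

Call:
{"fn": "move_arm", "kwargs": {"motion": [[0, 0, 0, 0, 0, -0.01, 0.04], [0, 0, 0, 0, 0, -0.04, 0.04], [0, 0, 0, 0, 0, -0.12, 0.04], [0, 0, 0, 0, 0, -0.2, 0.04], [0, 0, 0, 0, 0, -0.28, 0.04], [0, 0, 0, 0, 0, -0.36, 0.04], [0, 0, 0, 0, 0, -0.4, 0.04], [0, 0, 0, 0, 0, -0.4, 0.04]]}}

```text
clock: 22.02
eef_pos: [478.6, -347.5, 228.1]
tcp_rot: [3.138, 0.002, 1.571]
contact_force: [-0.3, -0.1, -0.5]
opening: 0.615
grasp_force: 26.4
```

```bash
python3 - <<'E'
from h import *
s=sensors.sense();print(s["eef_pos"].round(1),s["opening"],s["grasp_force"])
p,d=grab("scene");save("pics/s1.png",cv2.resize(p[20:240,330:600],None,fx=2.7,fy=2.7))
E
```

```text
[ 478.6 -347.5  228.1] 0.6150126077963911 26.43940130918054
```

View pics/s1.png

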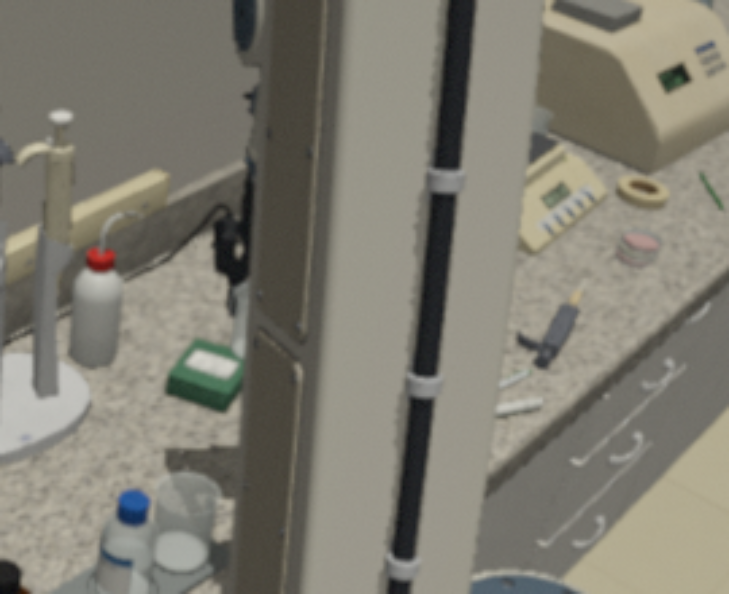

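The beaker is held; its glass edge shows at crop px (240,320), partly hidden by the arm. A second pink dish at crop px (638,245) is a taller stack. The one at top px (332,175) measures 60 mm across and 14 mm high, so that's the right one.

Converted, 0.303 m / 0.5 = 0.606, 0.29 m / 0.5 = 0.58.

Call:
{"fn": "move_arm", "kwargs": {"motion": [[0, 0, 0, 0.04, -0.004, 0, 0.04], [0, 0, 0, 0.12, -0.01, 0, 0.04], [0, 0, 0, 0.22, -0.016, 0, 0.04], [0, 0, 0, 0.32, -0.024, 0, 0.04], [0, 0, 0, 0.42, -0.032, 0, 0.04], [0, 0, 0, 0.51, -0.038, 0, 0.04], [0, 0, 0, 0.58, -0.044, 0, 0.04], [0, 0, 0, 0.606, -0.046, 0, 0.04]]}}

```text
clock: 23.08
eef_pos: [453.2, -41.7, 224.6]
tcp_rot: [-3.139, -0.001, 1.573]
contact_force: [-0.2, -0.2, -1.0]
opening: 0.619
grasp_force: 26.4
```

Call:
{"fn": "move_arm", "kwargs": {"motion": [[0, 0, 0, 0, 0, 0, 0.04], [0, 0, 0, 0, 0, 0, 0.04], [0, 0, 0, 0, 0, 0, 0.04]]}}

```text
clock: 23.45
eef_pos: [454.8, -44.8, 225.4]
tcp_rot: [-3.141, 0.0, 1.57]
contact_force: [0.2, 0.1, -0.5]
opening: 0.615
grasp_force: 26.4
```

```bash
python3 - <<'E'
from h import *
s=sensors.sense();print(s["eef_pos"].round(1),s["opening"],s["grasp_force"])
p,d=grab("scene");save("pics/s2.png",cv2.resize(p[110:320,220:460],None,fx=2.8,fy=2.8))
E
```

```text
[454.8 -44.8 225.4] 0.6147755417667613 26.425449780654162
```

View pics/s2.png

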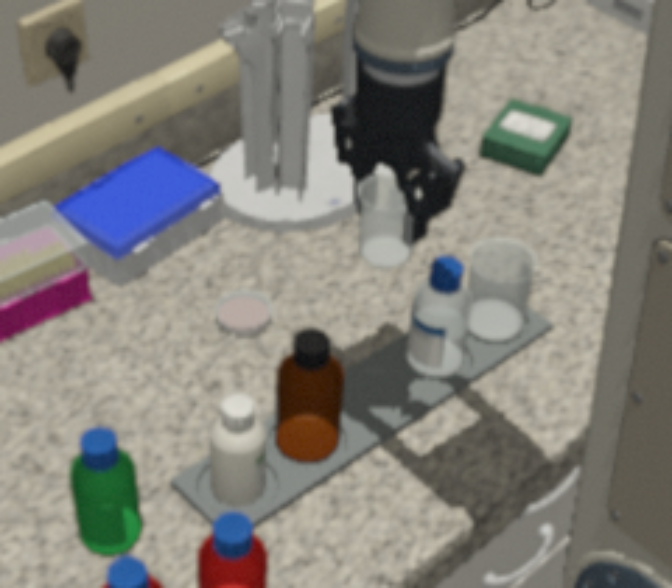

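The beaker hangs upright at crop px (385,215), above the middle place. Lowering it now.

Converted, 0.19 m / 0.5 = 0.38, 0.183 m / 0.5 = 0.366.

Call:
{"fn": "move_arm", "kwargs": {"motion": [[0, 0, 0, 0, 0, 0.04, 0.04], [0, 0, 0, 0, 0, 0.12, 0.04], [0, 0, 0, 0, 0, 0.2, 0.04], [0, 0, 0, 0, 0, 0.27, 0.04], [0, 0, 0, 0, 0, 0.33, 0.04], [0, 0, 0, 0, 0, 0.366, 0.04], [0, 0, 0, 0, 0, 0.38, 0.04], [0, 0, 0, 0, 0, 0.38, 0.04]]}}

```text
clock: 24.5
eef_pos: [454.7, -44.2, 35.5]
tcp_rot: [-3.141, -0.0, 1.57]
contact_force: [0.1, 0.2, -0.2]
opening: 0.617
grasp_force: 26.4
```

Converted, 0.004 m / 0.5 = 0.008, 0.002 m / 0.5 = 0.004.

Call:
{"fn": "move_arm", "kwargs": {"motion": [[0, 0, 0, 0, 0, 0.004, 0.04], [0, 0, 0, 0, 0, 0.008, 0.04], [0, 0, 0, 0, 0, 0.008, 0.04]]}}

```text
clock: 24.88
eef_pos: [454.9, -43.9, 31.8]
tcp_rot: [3.141, 0.0, 1.571]
contact_force: [-0.1, -0.4, -1.2]
opening: 0.614
grasp_force: 26.4
```

Converted, 0.001 m / 0.5 = 0.002.

Call:
{"fn": "move_arm", "kwargs": {"motion": [[0, 0, 0, 0, 0, 0.002, 0.04], [0, 0, 0, 0, 0, 0.002, 0.04]]}}

```text
clock: 25.12
eef_pos: [454.9, -43.9, 31.1]
tcp_rot: [3.141, 0.0, 1.571]
contact_force: [-1.5, -0.3, 7.5]
opening: 0.615
grasp_force: 26.5
```

Converted, -0.17 m / 0.5 = -0.34, -0.13 m / 0.5 = -0.26.

Call:
{"fn": "move_arm", "kwargs": {"motion": [[0, 0, 0, 0, 0, 0, 0.06], [0, 0, 0, 0, 0, 0, 0.07], [0, 0, 0, 0, 0, 0, 0.085], [0, 0, 0, 0, 0, 0, 0.085], [0, 0, 0, 0, 0, -0.06, 0.085], [0, 0, 0, 0, 0, -0.16, 0.085], [0, 0, 0, 0, 0, -0.26, 0.085], [0, 0, 0, 0, 0, -0.34, 0.085]]}}

```text
clock: 26.12
eef_pos: [454.9, -44.0, 202.6]
tcp_rot: [3.14, 0.0, 1.571]
contact_force: [0.9, 1.0, 1.2]
opening: 0.997
grasp_force: 0.0
```

Converted, 0.182 m / 0.5 = 0.364, 0.15 m / 0.5 = 0.3.

Call:
{"fn": "move_arm", "kwargs": {"motion": [[0, 0, 0, 0, 0.06, 0, 0.085], [0, 0, 0, 0.01, 0.14, 0, 0.085], [0, 0, 0, 0.016, 0.22, 0, 0.085], [0, 0, 0, 0.026, 0.3, 0, 0.085], [0, 0, 0, 0.026, 0.364, 0, 0.085], [0, 0, 0, 0.026, 0.364, 0, 0.085], [0, 0, 0, 0.026, 0.364, 0, 0.085]]}}

```text
clock: 27.0
eef_pos: [635.7, -30.9, 200.0]
tcp_rot: [-3.14, -0.0, 1.571]
contact_force: [0.1, -0.5, 0.3]
opening: 0.991
grasp_force: 0.0
```

```bash
python3 - <<'E'
from h import *
s=sensors.sense();print(s["eef_pos"].round(1))
p,d=grab("top");W=cloud("top",d)
print("brown",circ(W,459,44,130,150)); print("clear",circ(W,451,-131,120,140));print("small",circ(W,455,-44,68,82,40));print("dish",circ(W,636,-31,9,20))
save("pics/t2.png",cv2.resize(p[130:290,220:460],None,fx=3,fy=3))
E
```

```text
[635.7 -30.9 200. ]
brown (97, array([459.7,  49.4, 141.6]), array([460.8,  47.1]), 15.1)
clear None
small None
dish (224, array([639.2, -17. ,  13.9]), array([641.1, -21.1]), 25.5)
```

View pics/t2.png

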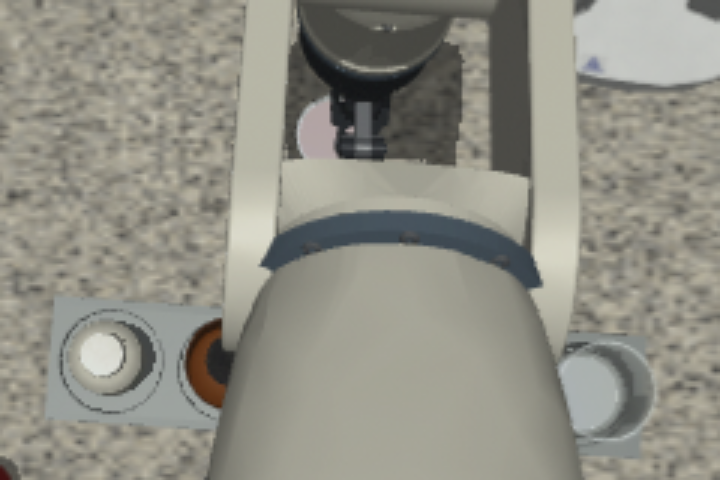

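The arm hides the beaker from the top camera; it was set down by contact force at (455,-44) and I'll check it later. Now I descend on the dish.

Converted, 0.194 m / 0.5 = 0.388, 0.19 m / 0.5 = 0.38.

Call:
{"fn": "move_arm", "kwargs": {"motion": [[0, 0, 0, 0, 0.002, 0.08, 0.085], [0, 0, 0, 0, 0.002, 0.16, 0.085], [0, 0, 0, 0, 0.002, 0.24, 0.085], [0, 0, 0, 0, 0.002, 0.3, 0.085], [0, 0, 0, 0, 0.002, 0.35, 0.085], [0, 0, 0, 0, 0.002, 0.38, 0.085], [0, 0, 0, 0, 0.002, 0.388, 0.085], [0, 0, 0, 0, 0.002, 0.388, 0.085]]}}

```text
clock: 28.05
eef_pos: [638.0, -30.9, 7.2]
tcp_rot: [3.141, 0.0, 1.571]
contact_force: [0.4, 0.4, 0.2]
opening: 0.995
grasp_force: 0.0
```

```bash
python3 - <<'E'
from h import *
s=sensors.sense();print(s["eef_pos"].round(1))
p,d=grab("scene");W=cloud("scene",d);print("small",circ(W,455,-44,68,82,40))
save("pics/s3.png",cv2.resize(p[180:280,260:400],None,fx=5,fy=5,interpolation=cv2.INTER_CUBIC))
E
```

```text
[638.  -30.9   7.2]
small (90, array([457.6, -47.6,  72. ]), array([452. , -40.6]), 28.8)
```

View pics/s3.png

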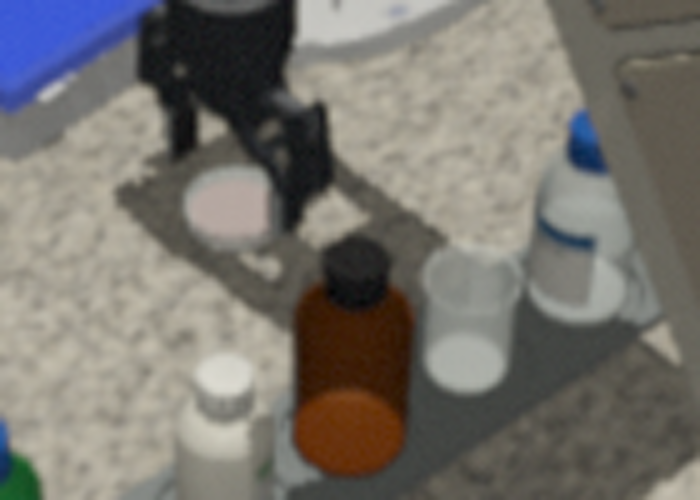

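The dish lies between the open fingers (crop px (235,207)). The small beaker stands in the middle place, upright, at (470,320). I go 5 mm lower and close gently.

Converted, 0.005 m / 0.5 = 0.01, 0.003 m / 0.5 = 0.006.

Call:
{"fn": "move_arm", "kwargs": {"motion": [[0, 0, 0, 0, -0.002, 0.006, 0.085], [0, 0, 0, 0, -0.002, 0.01, 0.075], [0, 0, 0, 0, -0.002, 0.01, 0.067], [0, 0, 0, 0, -0.002, 0.01, 0.062], [0, 0, 0, 0, -0.002, 0.01, 0.057], [0, 0, 0, 0, -0.002, 0.01, 0.05], [0, 0, 0, 0, -0.002, 0.01, 0.05], [0, 0, 0, 0, -0.002, 0.01, 0.05]], "grip_force": 20}}

```text
clock: 29.1
eef_pos: [636.8, -30.9, 1.9]
tcp_rot: [3.141, -0.0, 1.571]
contact_force: [-1.4, 0.4, 6.9]
opening: 0.692
grasp_force: 21.2
```

Converted, -0.17 m / 0.5 = -0.34, -0.14 m / 0.5 = -0.28.

Call:
{"fn": "move_arm", "kwargs": {"motion": [[0, 0, 0, 0, 0, -0.01, 0.05], [0, 0, 0, 0, 0, -0.04, 0.05], [0, 0, 0, 0, 0, -0.12, 0.05], [0, 0, 0, 0, 0, -0.2, 0.05], [0, 0, 0, 0, 0, -0.28, 0.05], [0, 0, 0, 0, 0, -0.34, 0.05], [0, 0, 0, 0, 0, -0.34, 0.05], [0, 0, 0, 0, 0, -0.34, 0.05]]}}

```text
clock: 30.1
eef_pos: [636.3, -30.9, 171.4]
tcp_rot: [-3.141, -0.0, 1.571]
contact_force: [0.3, 0.1, -0.9]
opening: 0.692
grasp_force: 21.8
```

Converted, -0.182 m / 0.5 = -0.364, -0.165 m / 0.5 = -0.33.

Call:
{"fn": "move_arm", "kwargs": {"motion": [[0, 0, 0, -0.004, -0.04, 0, 0.05], [0, 0, 0, -0.008, -0.1, 0, 0.05], [0, 0, 0, -0.014, -0.18, 0, 0.05], [0, 0, 0, -0.02, -0.26, 0, 0.05], [0, 0, 0, -0.024, -0.33, 0, 0.05], [0, 0, 0, -0.026, -0.364, 0, 0.05], [0, 0, 0, -0.026, -0.364, 0, 0.05], [0, 0, 0, -0.026, -0.364, 0, 0.05]]}}

```text
clock: 31.1
eef_pos: [456.2, -43.9, 171.7]
tcp_rot: [3.14, 0.0, 1.571]
contact_force: [0.1, -0.7, 0.7]
opening: 0.689
grasp_force: 21.8
```

```bash
python3 - <<'E'
from h import *
s=sensors.sense();print(s["eef_pos"].round(1),s["opening"],s["grasp_force"])
p,d=grab("scene");W=cloud("scene",d);print("small",circ(W,455,-44,73,79,40))
m=(np.hypot(W[...,0]-455,W[...,1]+44)<45)&(W[...,2]>165)&(W[...,2]<200)
w=W[m];print("low",np.sort(w[:,2])[:5].round(1))
save("pics/s4.png",cv2.resize(p[130:280,260:420],None,fx=4,fy=4,interpolation=cv2.INTER_CUBIC))
E
```

```text
[456.2 -43.9 171.7] 0.6892525100934934 21.806302964687347
small (36, array([452.1, -41.6,  74.8]), array([451.4, -39.1]), 27.6)
low [168.6 169.2 169.4 169.8 170.1]
```

View pics/s4.png

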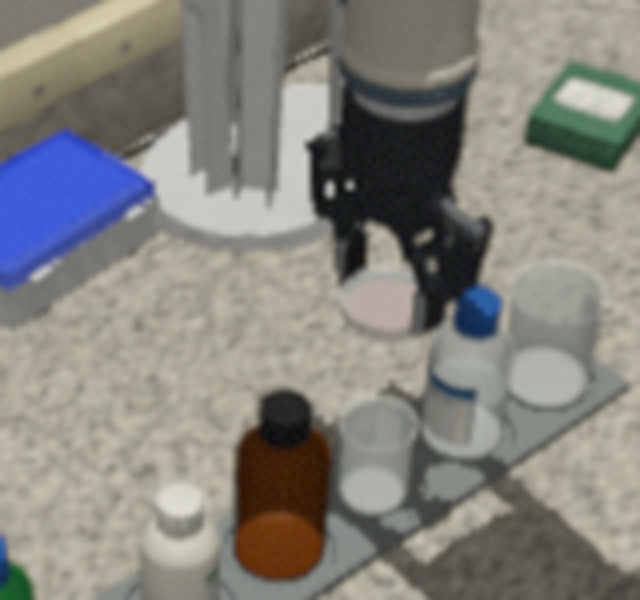

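```bash
python3 - <<'E'
from h import *
s=sensors.sense();print(s["eef_pos"].round(1))
p,d=grab("scene");W=cloud("scene",d)
print("brown",circ(W,460,42,135,150)); print("clear",circ(W,452,-134,122,140,30))
print("dish",circ(W,455,-44,165,190,32))
# rim ellipse by colour edge: project guess circles and score gradient at z=75
g=cv2.GaussianBlur(cv2.cvtColor(p,cv2.COLOR_RGB2GRAY).astype(np.float32),(0,0),.7)
o=ortho("scene",p,75,400,510,-100,10,6);save("pics/rim.png",cv2.resize(o,(600,600)))
E
```

```text
[456.2 -43.9 171.6]
brown (116, array([458.3,  46.8, 140.6]), array([457.9,  43.6]), 19.2)
clear (94, array([ 446.7, -128.1,  130.6]), array([ 445.7, -130.5]), 17.8)
dish (289, array([457.9, -34.2, 183.1]), array([455.8, -42.4]), 31.4)
```

View pics/rim.png

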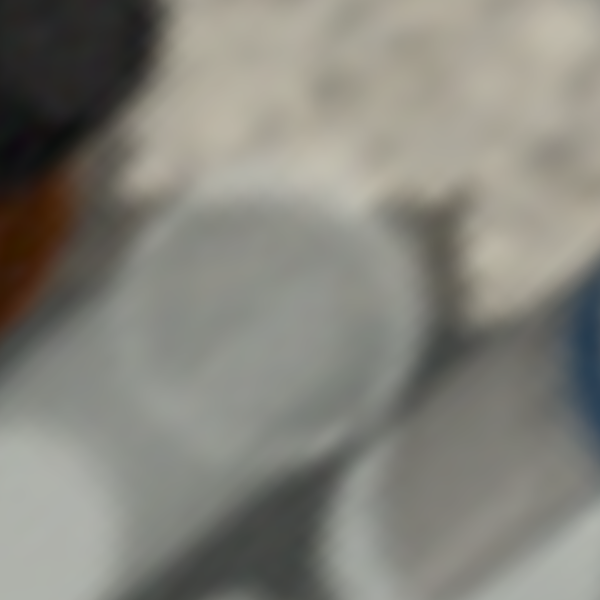

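The rim fits at about (452,-41) in the scene camera. That camera reads roughly (-3,+2) mm off against the known caps, which puts the rim near (455.5,-43), under the TCP. Lowering the dish.

Converted, 0.092 m / 0.5 = 0.184, 0.087 m / 0.5 = 0.174.

Call:
{"fn": "move_arm", "kwargs": {"motion": [[0, 0, 0, 0, 0, 0.03, 0.05], [0, 0, 0, 0, 0, 0.07, 0.05], [0, 0, 0, 0, 0, 0.11, 0.05], [0, 0, 0, 0, 0, 0.15, 0.05], [0, 0, 0, 0, 0, 0.174, 0.05], [0, 0, 0, 0, 0, 0.184, 0.05], [0, 0, 0, 0, 0, 0.184, 0.05]]}}

```text
clock: 32.08
eef_pos: [454.8, -43.9, 79.4]
tcp_rot: [-3.141, -0.0, 1.571]
contact_force: [0.1, 0.3, -0.4]
opening: 0.694
grasp_force: 21.8
```

Converted, 0.002 m / 0.5 = 0.004, 0.001 m / 0.5 = 0.002.

Call:
{"fn": "move_arm", "kwargs": {"motion": [[0, 0, 0, 0, 0, 0.002, 0.05], [0, 0, 0, 0, 0, 0.004, 0.05], [0, 0, 0, 0, 0, 0.004, 0.05]]}}

```text
clock: 32.45
eef_pos: [454.9, -43.9, 77.8]
tcp_rot: [3.141, 0.0, 1.571]
contact_force: [-0.8, 0.1, -0.9]
opening: 0.694
grasp_force: 21.8
```

Converted, 0.001 m / 0.5 = 0.002.

Call:
{"fn": "move_arm", "kwargs": {"motion": [[0, 0, 0, 0, 0, 0.002, 0.05], [0, 0, 0, 0, 0, 0.002, 0.05]]}}

```text
clock: 32.7
eef_pos: [455.0, -43.9, 76.9]
tcp_rot: [3.141, 0.0, 1.571]
contact_force: [-0.4, 0.1, 4.4]
opening: 0.691
grasp_force: 22.2
```

Converted, -0.17 m / 0.5 = -0.34, -0.13 m / 0.5 = -0.26.

Call:
{"fn": "move_arm", "kwargs": {"motion": [[0, 0, 0, 0, 0, 0, 0.064], [0, 0, 0, 0, 0, 0, 0.07], [0, 0, 0, 0, 0, 0, 0.08], [0, 0, 0, 0, 0, 0, 0.085], [0, 0, 0, 0, 0, -0.06, 0.085], [0, 0, 0, 0, 0, -0.16, 0.085], [0, 0, 0, 0, 0, -0.26, 0.085], [0, 0, 0, 0, 0, -0.34, 0.085]]}}

```text
clock: 33.7
eef_pos: [454.9, -43.9, 248.6]
tcp_rot: [3.14, 0.0, 1.571]
contact_force: [1.1, -0.8, -0.1]
opening: 0.996
grasp_force: 0.0
```

Converted, -0.35 m / 0.5 = -0.7, -0.3 m / 0.5 = -0.6.

Call:
{"fn": "move_arm", "kwargs": {"motion": [[0, 0, 0, -0.1, 0, 0, 0.085], [0, 0, 0, -0.2, 0, 0, 0.085], [0, 0, 0, -0.3, 0, 0, 0.085], [0, 0, 0, -0.4, 0, 0, 0.085], [0, 0, 0, -0.5, 0, 0, 0.085], [0, 0, 0, -0.6, 0, 0, 0.085], [0, 0, 0, -0.7, 0, 0, 0.085], [0, 0, 0, -0.7, 0, 0, 0.085]]}}

```text
clock: 34.7
eef_pos: [454.3, -396.8, 246.1]
tcp_rot: [-3.142, 0.001, 1.568]
contact_force: [0.3, 1.3, -0.1]
opening: 0.996
grasp_force: 0.0
```

```bash
python3 - <<'E'
from h import *
s=sensors.sense();print(s["eef_pos"].round(1),s["qvel"].round(2))
p,d=grab("top");W=cloud("top",d)
print("brown",circ(W,459,44,130,150)); print("clear",circ(W,451,-131,122,140));print("dish",circ(W,455,-44,80,100,40))
print("white",circ(W,463,130,105,125));print("large",circ(W,447,-219,80,98))
m=(np.hypot(W[...,0]-455,W[...,1]+44)<28)&(W[...,2]>80)&(W[...,2]<100);w=W[m]
print("plane slope",np.linalg.lstsq(np.c_[w[:,:2]-w[:,:2].mean(0),np.ones(len(w))],w[:,2],rcond=None)[0])
p2,_=grab("scene")
C=np.zeros((560,800,3),np.uint8);C[:250,:650]=cv2.resize(p[200:300,215:475],(650,250));C[250:560,:560]=cv2.resize(p2[180:304,240:464],(560,310));save("pics/f.png",C)
E
```

```text
[ 454.3 -396.8  246.1] [ 0.04 -0.03  0.05  0.02  0.01  0.03]
brown (230, array([460.1,  41.3, 141.1]), array([460.8,  41.7]), 17.1)
clear (210, array([ 453.4, -133.9,  131.6]), array([ 453.2, -134.6]), 16.6)
dish (652, array([455.7, -44.1,  89. ]), array([456.1, -44.6]), 30.4)
white (167, array([463.5, 128.9, 116.2]), array([463.8, 129.7]), 14.7)
large (221, array([ 446.9, -232.7,   93. ]), array([ 446.8, -218.6]), 35.1)
plane slope [-2.59327562e-03 -2.67954384e-04  8.89758851e+01]
```

View pics/f.png

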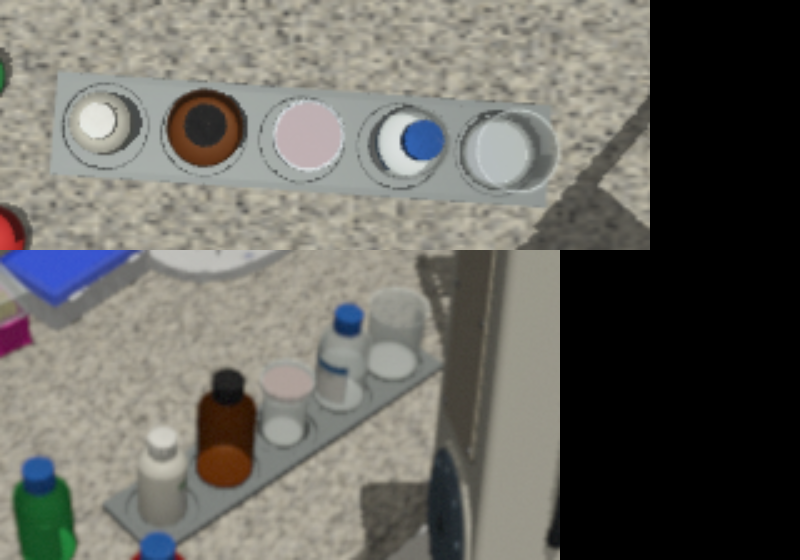

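The row is complete. Cap tops are at 141 and 131.5 mm, so both bottles are seated. The dish top is at 89 mm (5+70+14), flat and centred at (456,-44). The end vessels haven't moved. Handing in.

```bash
python3 -c "
from rig import order;print(order.sign_off())"
```

```text
the job is handed in; nothing more can be done
None
```

The reagent row is complete and handed in: by the final camera check the brown bottle, the small beaker with the dish flat on its rim, and the clear bottle are upright in their places, and the white bottle and large beaker have not moved; sign-off returned no verdict.

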